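# Clear, reload and set the shed's hardware carousel

## Task

Turn the carousel by pushing the posts on its rim until the bay holding the pails faces squarely to the front, its brass stud in line with the brass dot on the base's pointer, with the pails still standing in it. With that bay at the front, hang every pail by its bar on a hook of its own and stand every loose screw-top tin upright in the emptied bay; then turn the carousel until the orange screw dispenser's stud is squarely in line with the pointer. Leave the other things on the shelf where they lie.

Things in the scene. Friction and masses are not known exactly. Their poses are not given: they have to be found in the camera images.
- carousel_base: fixed low round wooden base of the carousel, 250 mm across, 14 mm high. Origin: on the shelf at the turning axis. Its -x axis points to the front of the carousel (roughly to the robot), where a wooden pointer with a brass dot sticks out
- pointer (a point): the brass dot on the base's pointer, 172 mm from the turning axis, 12 mm above the shelf, just outside the turntable's edge: the front mark
- turntable: plywood tray, 300 mm across, turns both ways without limit about its z axis; rather stiff (0.12 N m), stays where left. Origin: centre of underside, 14 mm above the shelf; floor 16 mm above the origin, edge lip 7 mm high. Hub 44 mm across, 50 mm high; three radial dividers 25 mm high, 8 mm thick, at 0 and +-120 degrees from its +x, make three bays. The bay centred on its -x is the pail bay
- pail_stud (a point): brass stud on the rim at the middle of the pail bay, 141 mm from the axis, on the floor. At the outer end of each divider, 139 mm from the axis (at 0, +120 and -120 degrees from the turntable's +x, so 60 degrees either side of this stud and opposite to it), stands an upright wooden push post, 16 mm thick, 70 mm high above the floor
- dispenser_stud (a point): brass stud on the rim at the middle of the dispenser's bay (at -60 degrees from the turntable's +x), 141 mm from the axis, on the floor. That bay holds the orange screw dispenser with push button, fixed, 60 x 60 mm, 74 mm high. The third bay, at +60 degrees, holds a fixed wooden drill-bit block, 40 x 80 mm, 65 mm high
- pail1: empty galvanised pail, may be absent: 68 mm across the rim, 52 mm at the foot, 45 mm tall, 0.14 kg; starts upright in the pail bay. Rigid upright bail (does not fold): two wire legs 82 mm apart carry a straight wooden bar 12 mm thick, 84 mm long, along the pail's y axis, its centre line 110 mm above the foot. Origin: centre of the foot, z up
- pail2: empty galvanised pail, may be absent: 68 mm across the rim, 52 mm at the foot, 45 mm tall, 0.14 kg; starts upright in the pail bay. Rigid upright bail (does not fold): two wire legs 82 mm apart carry a straight wooden bar 12 mm thick, 84 mm long, along the pail's y axis, its centre line 110 mm above the foot. Origin: centre of the foot, z up
- pail1_bar (a point): middle of the bar of pail1
- pail2_bar (a point): middle of the bar of pail2
- hook_rack: fixed timber rack: a beam 270 mm long on two legs, three steel hooks 85 mm apart along its y axis, pointing to its -x (roughly to the robot). Origin: on the shelf below the middle hook's seat. The beam's face is 63 mm behind the seats (+x), its top 30 mm above them. A bar lying along the rack's y goes over the hook's tip in rack +x, then down onto the seat
- hook1 (a point): hook at the -y end of the rack: the point where the centre line of a hung pail's bar rests. The 8 mm thick hook wire runs below this point along the rack's x; its tip, 26 mm in front (rack -x), turns up to 12 mm above this point
- hook2 (a point): middle hook of the rack: the point where the centre line of a hung pail's bar rests. The 8 mm thick hook wire runs below this point along the rack's x; its tip, 26 mm in front (rack -x), turns up to 12 mm above this point
- hook3 (a point): hook at the +y end of the rack: the point where the centre line of a hung pail's bar rests. The 8 mm thick hook wire runs below this point along the rack's x; its tip, 26 mm in front (rack -x), turns up to 12 mm above this point
- tin1: steel tin with screw-top lid, may be absent: 46 mm across, 38 mm tall, 0.12 kg, closed, starts upright on the shelf. Origin: centre of its foot, z up
- tin2: steel tin with screw-top lid, may be absent: 46 mm across, 38 mm tall, 0.12 kg, closed, starts upright on the shelf. Origin: centre of its foot, z up
- tin3: steel tin with screw-top lid, may be absent: 46 mm across, 38 mm tall, 0.12 kg, closed, starts upright on the shelf. Origin: centre of its foot, z up
- pliers: bystander: steel pliers, 150 mm long, 13 mm high, lying on the shelf; origin at the rivet, jaws towards its +x
- clamp: bystander: white plastic clamp, 110 x 77 mm, 14 mm high, lying flat
- wood_block: bystander: small wooden block, 26 x 16 x 12 mm
- screwdriver: bystander: screwdriver lying on the shelf
- screw_jar: bystander: closed glass jar, 64 mm across, 85 mm high
- paint_brush: bystander: paint brush lying on the shelf
- tape_measure: bystander: grey tape measure, 65 x 32 x 60 mm high
Things that resemble listed ones, but are neither listed nor needed, are in the scene too. What is shaped like the tin1 but turquoise is not meant.

How it is judged (in metres and radians):
On the way, in this order (a step that is already met when the one before it is completed fails the run):
1. the pail bay faces the pointer, turntable at rest, every pail still standing in it (x of pail_stud in the frame of carousel_base below -0.1 m and y of pail_stud in the frame of carousel_base between -0.02 and 0.02 m and angular speed of turntable below 0.1 rad/s and x of each of pail1, pail2 in the frame of turntable below -0.02 m and z of each of pail1, pail2 in the frame of turntable below 0.025 m and angle between each of pail1, pail2's own z axis and vertical below 0.15 rad), for 0.3 s.
2. with the pail bay at the pointer, every pail hangs on a hook of its own and every tin stands in that bay (x of pail_stud in the frame of carousel_base below -0.1 m and y of pail_stud in the frame of carousel_base between -0.02 and 0.02 m and angular speed of turntable below 0.1 rad/s and (distance between pail1_bar and hook1 below 0.035 m or distance between pail1_bar and hook2 below 0.035 m or distance between pail1_bar and hook3 below 0.035 m) and linear speed of each of pail1, pail2 below 0.08 m/s and angle between each of pail1, pail2's own z axis and vertical below 0.5 rad and contact force between each of pail1, pail2, tin1, tin2, tin3 and the fingers below 0.1 N and (distance between pail2_bar and hook1 below 0.035 m or distance between pail2_bar and hook2 below 0.035 m or distance between pail2_bar and hook3 below 0.035 m) and distance between pail1_bar and pail2_bar above 0.05 m and x of each of tin1, tin2, tin3 in the frame of turntable below -0.045 m and horizontal distance between each of tin1, tin2, tin3 and turntable below 0.14 m and z of tin1 in the frame of turntable between 0.01 and 0.022 m and angle between each of tin1, tin2, tin3's own z axis and vertical below 0.15 rad and linear speed of each of tin1, tin2, tin3 below 0.05 m/s and z of tin2 in the frame of turntable between 0.01 and 0.022 m and z of tin3 in the frame of turntable between 0.01 and 0.022 m), for 0.2 s.
At the end, for the whole second after the job is handed in: the dispenser's stud is within 20 mm sideways (8 degrees) of the line to the pointer, turntable at rest; every pail hangs at rest, its bar's middle within 35 mm of a seat point, one to a hook; every tin stands upright on the floor of the bay the pails came from; all released (x of dispenser_stud in the frame of carousel_base below -0.1 m and y of dispenser_stud in the frame of carousel_base between -0.02 and 0.02 m and angular speed of turntable below 0.1 rad/s and (distance between pail1_bar and hook1 below 0.035 m or distance between pail1_bar and hook2 below 0.035 m or distance between pail1_bar and hook3 below 0.035 m) and linear speed of each of pail1, pail2 below 0.08 m/s and angle between each of pail1, pail2's own z axis and vertical below 0.5 rad and contact force between each of pail1, pail2, tin1, tin2, tin3 and the fingers below 0.1 N and (distance between pail2_bar and hook1 below 0.035 m or distance between pail2_bar and hook2 below 0.035 m or distance between pail2_bar and hook3 below 0.035 m) and distance between pail1_bar and pail2_bar above 0.05 m and x of each of tin1, tin2, tin3 in the frame of turntable below -0.045 m and horizontal distance between each of tin1, tin2, tin3 and turntable below 0.14 m and z of tin1 in the frame of turntable between 0.01 and 0.022 m and angle between each of tin1, tin2, tin3's own z axis and vertical below 0.15 rad and linear speed of each of tin1, tin2, tin3 below 0.05 m/s and z of tin2 in the frame of turntable between 0.01 and 0.022 m and z of tin3 in the frame of turntable between 0.01 and 0.022 m); the robot touches nothing.
It fails at once if one of the bystanders is shifted more than 50 mm (distance of any of pliers, clamp, wood_block, screwdriver, screw_jar, paint_brush, tape_measure from where it was at the start of the episode above 0.05 m).
Of pail1, pail2 only 1 to 2 are there at a start; the rules pass over those that are not, and their reading is None.
Of tin1, tin2, tin3 only 2 to 3 are there at a start; the rules pass over those that are not, and their reading is None.
At some moment in a run one of tin1, tin2, tin3 may be knocked a few centimetres aside while the robot is not near it.
It also fails if it takes over 210 s, if anything falls off the work surface, if the arm or the gripper's body presses on something with over 40 N, if the wrist force passes 120 N, or if a joint passes its speed limit or range.

## Robot

A 6-joint arm with a two-finger parallel gripper is mounted at the origin on the work surface. World frame = base frame: x ahead of the robot, y to its left, z up, the work surface at z = 0. Lengths are in mm, angles in rad, forces in N, time in s.
With the tool pointing down it reaches from about 275 to 825 mm from the base axis. Payload 4.9 kg.
Tool frame: the origin (TCP) lies at the very end of the fingers, on their centre line; the grasp point (between the pads) lies 19 mm behind it; z points along the fingers, y is the direction in which the jaws open and shut (so a half turn about z gives the same grasp; the last joint's range is limited). The gripper opens to 85 mm and grips with 20 to 120 N. Pads are 22 mm wide; open, the fingers measure 114 mm over their backs; the gripper's body (76 mm by 85 mm) begins 54 mm behind the grasp point. The pads swing forward as they close: fully open they stand 13 mm farther back than shut.
Start: joints at [-1.428, 0.326, -0.193, 1.052, 0, 1.437], TCP at [150.315, -529.078, 231.281] pointing down, gripper open.
Joint ranges: [-2.65, 2.65], [-0.97, 1.79], [-1.3, 1.35], [-1.93, 2.1], [-1.47, 1.37], [-3.14, 3.14]. Speed limits (rad/s): [2.57, 2.57, 3.14, 3.14, 3.14, 3.14].

## Interface

Orientations are given as [roll, pitch, yaw] about the fixed x, y, z axes, in that order (R = Rz(yaw) Ry(pitch) Rx(roll)).
In Python, from bench import bot, solve_ik, imaging gives the robot as it stands. Calls block until the motion is done:
- bot.move_ptp(position, orientation): joint-space move of the TCP to a pose.
- bot.movel(position, rot=None, max_speed=150, threshold=None): straight line of the TCP; rot=None keeps the orientation; max_speed is the mean speed in mm/s. With threshold (N) it stops when the force on the tool has changed by that much, and returns True; else False.
- bot.move_j(angles): joint-space move.
- bot.grip(opening, effort=None): opening from 0.0 (shut) to 1.0 (fully open); effort is the grip in N (None keeps the last); returns when the fingers have stopped.
- bot.dwell(seconds).
- solve_ik(position, orientation): joint angles nearest the present ones, or None.
- bot.get_state(): the state.
- imaging.capture(name): name is "scene" or "top"; returns the picture (400x640x3 uint8, blue, green, red); there is no depth.
- imaging.camera_model(name): a dict with "K" (3x3 intrinsics, pixels), "k1" (the pictures are not rectified: a ray, as slopes to the right and down, at radius r is drawn at 1 + k1 r^2 times it, then the intrinsics apply), "position" and "rotation" of the camera in the world. Camera axes: x right, y up, looking along -z (the intrinsics and any distortion apply to the point x, -y, -z); pixel columns grow to the right and rows downward; lengths in mm; the calibration is good to about 2 mm. A picture is of the moment at which its call begins. camera_model takes no time and is no camera call.
A pose or a line that the arm cannot do raises bot.IKError and nothing moves.
- bot.sign_off(): hands the job in, once; it reports no verdict.
The state is a dict: "t": time; "qpos": joint angles; "joint_velocities": joint speeds; "effort": joint torques, N m; "tcp_pos": TCP position; "orientation": TCP orientation; "contact_force": force on the tool from outside, world axes, zero at the start; "wrist_torque": the same for the moment, N m; "opening": opening from 0.0 (shut) to 1.0 (fully open).
Only numpy, scipy, OpenCV 4.12 (cv2) and the standard library are available. Lean on these libraries where they do the work, as an engineer would, in place of code of your own. Each camera call takes 0.05 s, during which the arm holds its last target. There are 200 camera calls.

## Working session

There is one attempt and no reset: what is moved stays moved. The work goes in short steps, each a Python script; the robot and the scene stay as the last script left them, time stands still between calls to the robot, and variables do not carry over. Pictures are saved under pics/ and viewed, about 12 in all and at most 16, crops included, and the job is handed in when it is done.

```bash
ls; mkdir -p pics; cat > h.py <<'E'
import numpy as np, cv2
from bench import bot, solve_ik, imaging
def ray(name,u,v):
    c=imaging.camera_model(name);K=np.array(c["K"]);k1=c["k1"]
    xd=(u-K[0,2])/K[0,0];yd=(v-K[1,2])/K[1,1]
    x,y=xd,yd
    for _ in range(20):
        s=1+k1*(x*x+y*y);x,y=xd/s,yd/s
    d=np.array(c["rotation"])@np.array([x,-y,-1.0])
    return np.array(c["position"],float),d
def onz(name,u,v,z):
    p,d=ray(name,u,v);return p+d*(z-p[2])/d[2]
def proj(name,P):
    c=imaging.camera_model(name);K=np.array(c["K"]);q=np.array(c["rotation"]).T@(np.array(P,float)-np.array(c["position"]))
    x,y=q[0]/-q[2],-q[1]/-q[2];s=1+c["k1"]*(x*x+y*y)
    return np.array([K[0,0]*x*s+K[0,2],K[1,1]*y*s+K[1,2]])
def snap(name,f,crop=None,sc=1):
    im=imaging.capture(name);cv2.imwrite("pics/raw_"+f,im)
    if crop: im=im[crop[1]:crop[3],crop[0]:crop[2]]
    if sc!=1: im=cv2.resize(im,None,fx=sc,fy=sc,interpolation=cv2.INTER_CUBIC)
    cv2.imwrite("pics/"+f,im)
E
python3 - <<'E'
from h import *
snap("scene","s0.png",sc=1.25);snap("top","t0.png",sc=1.25)
for n in("scene","top"):print(imaging.camera_model(n))
print(bot.get_state())
E
```

```text
pics
{'K': array([[462.59192049,   0.        , 325.00052005],
       [  0.        , 462.59192049, 195.13648529],
       [  0.        ,   0.        ,   1.        ]]), 'k1': -0.048575052071646224, 'position': array([1425.22653044,  679.01240051, 1237.82246155]), 'rotation': array([ 7.93273868e-01, -4.11285389e-04,  2.21693182e+00])}
{'K': array([[397.27781734,   0.        , 314.48031812],
       [  0.        , 397.27781734, 205.07816438],
       [  0.        ,   0.        ,   1.        ]]), 'k1': 0.02399960635525266, 'position': array([ 343.32707686,   -1.32911623, 1291.71685931]), 'rotation': array([ 0.15020912, -0.01202325, -1.57293737])}
{'t': 0.1, 'qpos': array([-1.42817771e+00,  3.26849245e-01, -1.93471510e-01,  1.05200883e+00,
        1.92498447e-05,  1.43661954e+00]), 'joint_velocities': array([ 1.19247120e-04, -2.03833178e-03,  2.38504540e-03, -4.14097943e-04,
        6.87633617e-04, -3.25498500e-05]), 'effort': array([ 4.15982640e-05, -4.44239616e+01,  2.63037783e+01,  7.83641764e-03,
       -1.85431381e-04,  4.47660256e-06]), 'tcp_pos': array([ 150.25598764, -528.54182167,  230.59601237]), 'orientation': array([-3.14007575e+00, -2.24187818e-04,  2.76795215e-01]), 'contact_force': array([ 1.00427368, -0.90944659,  0.05930189]), 'wrist_torque': array([-0.00247577,  0.0184202 , -0.02153028]), 'opening': 0.9980936475844798}
```

```bash
sed -i 's/np.array(c\["rotation"\])/Rm(c)/g; 2a from scipy.spatial.transform import Rotation\ndef Rm(c): return Rotation.from_euler("xyz",c["rotation"]).as_matrix()' h.py
python3 -c "
from h import *
print(onz('top',314,205,0),onz('scene',325,195,0),proj('top',(400,0,0)),proj('scene',(400,0,0)))"
```

```text
[539.06821331 -15.69987298   0.        ] [420.3394346  -78.16231738   0.        ] [309.23125537 247.50514461] [344.80994149 200.74190375]
```

View pics/s0.png

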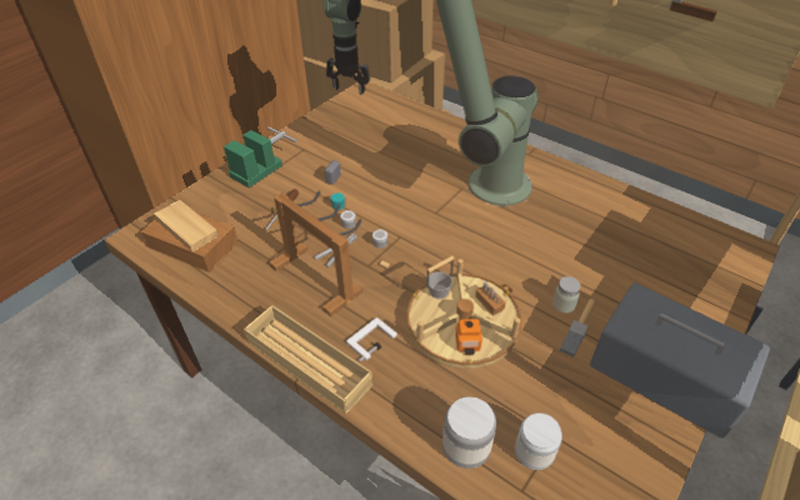

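View pics/t0.png

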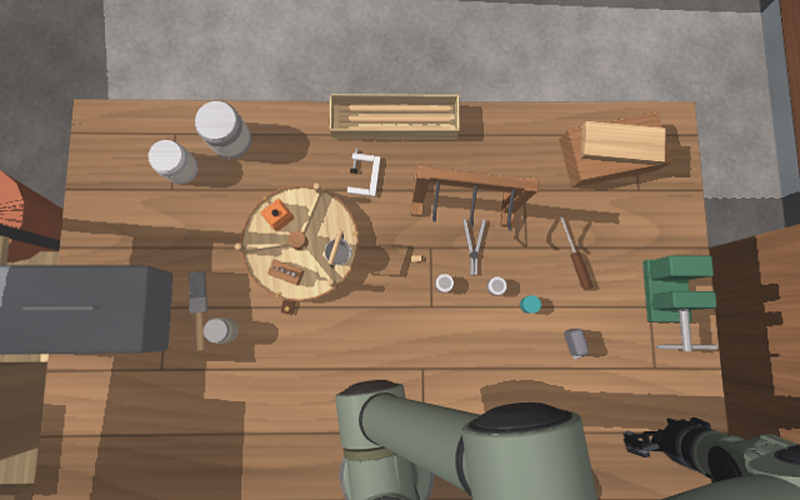

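The arm, the carousel with an apparently single pail on its right, two grey tins (top ≈ (445,283) and (498,285) in the 1.25x view), a turquoise decoy at (530,304) and the rack at (475,200) are visible. I'll enlarge the region from the raw pictures.

```bash
python3 - <<'E'
import cv2
im=cv2.imread("pics/raw_t0.png");cv2.imwrite("pics/t0c.png",cv2.resize(im[120:280,180:440],None,fx=3.07,fy=3.07,interpolation=cv2.INTER_CUBIC))
im=cv2.imread("pics/raw_s0.png");cv2.imwrite("pics/s0c.png",cv2.resize(im[140:300,200:430],None,fx=3.4,fy=3.4,interpolation=cv2.INTER_CUBIC))
E
```

```text
(no output)
```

View pics/t0c.png

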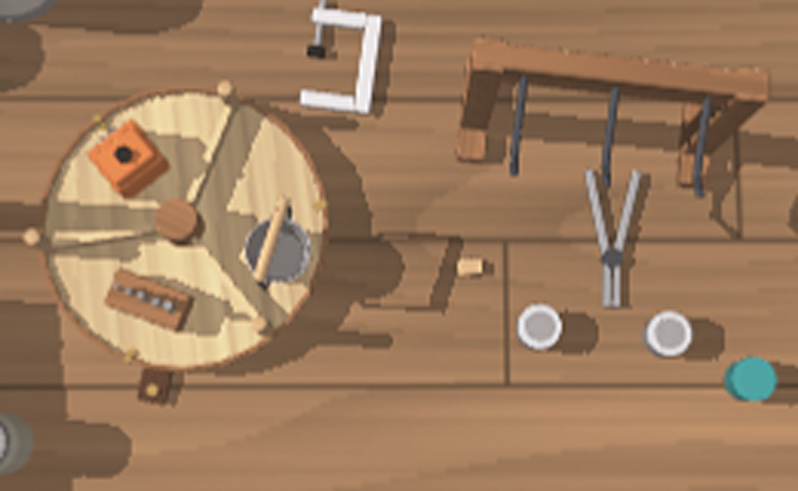

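View pics/s0c.png

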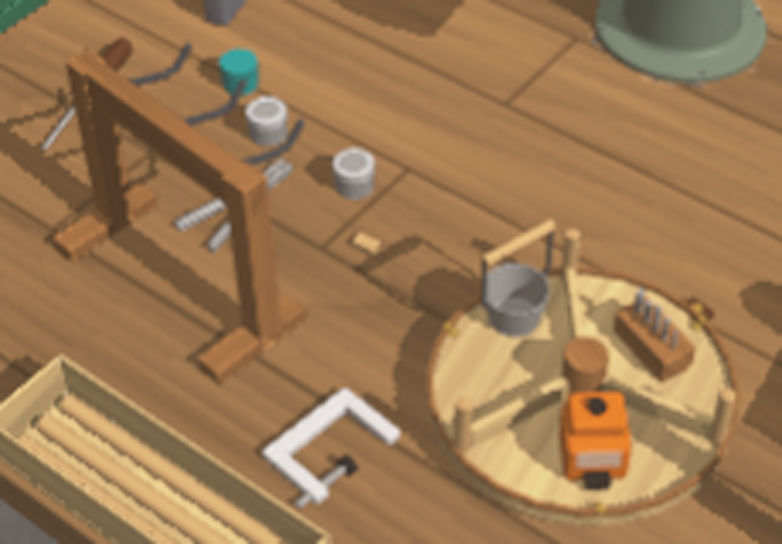

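```bash
cat >> h.py <<'E'
def tri(a,b):
    p,d=ray("top",*a);q,e=ray("scene",*b);d/=np.linalg.norm(d);e/=np.linalg.norm(e)
    s,t=np.linalg.lstsq(np.c_[d,-e],q-p,rcond=None)[0];A=p+s*d;B=q+t*e
    return (A+B)/2,np.linalg.norm(A-B)
E
python3 - <<'E'
from h import *
np.set_printoptions(precision=1,suppress=True)
T=lambda u,v:(180+(u+.5)/3.07-.5,120+(v+.5)/3.07-.5)
S=lambda u,v:(200+(u+.5)/3.4-.5,140+(v+.5)/3.4-.5)
st=[onz("top",*T(*p),31) for p in((320,205),(98,122),(130,355))]
C=np.mean(st,0);print("studs",st,"C",C,[np.linalg.norm((s-C)[:2]) for s in st])
po=[onz("top",*T(*p),100) for p in((225,88),(32,237),(262,325))];C2=np.mean(po,0);print("posts",po,C2,[np.linalg.norm((s-C2)[:2]) for s in po])
P=onz("top",*T(152,390),12);print("ptr",P,P-C,np.linalg.norm((P-C)[:2]))
print("hub",onz("top",*T(178,221),80))
for i,(a,b) in enumerate([((515,172),(299,125)),((608,182),(241,85)),((700,193),(187,48))]):print("tip",3-i,tri(T(*a),S(*b)))
print("beam corner -y front?",tri(T(480,40),S(268,178)),tri(T(767,72),S(88,52)))
for a,b in(((540,325),(354,158)),((668,331),(267,106))):print("tin",onz("top",*T(*a),38),tri(T(*a),S(*b)))
print("turq",onz("top",*T(752,378),38))
print("bar ends",tri(T(284,203),S(485,259)),tri(T(264,280),S(553,226)))
print("bar z",onz("top",*T(284,203),140),onz("top",*T(264,280),140))
print("block",onz("top",*T(472,267),12),"pliers",onz("top",*T(612,300),13))
E
```

```text
studs [array([595. ,  81.7,  31. ]), array([684.4, 317.2,  31. ]), array([437.6, 275.5,  31. ])] C [572.3 224.8  31. ] [np.float64(144.87665690213043), np.float64(145.1947032266366), np.float64(143.93403085542027)]
posts [array([701.2, 173.8, 100. ]), array([548.9, 360.2, 100. ]), array([461.6, 132.8, 100. ])] [570.6 222.3 100. ] [np.float64(139.32047915012672), np.float64(139.63237325249472), np.float64(141.0294378000818)]
ptr [402.6 255.7  12. ] [-169.7   30.9  -19. ] 172.52579769521347
hub [568.8 221.1  80. ]
tip 3 (array([ 590.8, -106.6,  203.9]), np.float64(1.6763168151103))
tip 2 (array([ 581.1, -191. ,  205.1]), np.float64(1.8073927450687137))
tip 1 (array([ 571. , -274.7,  205. ]), np.float64(1.6174108643581757))
beam corner -y front? (array([696.7, -64.3, 241.9]), np.float64(22.71137314026327)) (array([ 668.1, -321.9,  243.9]), np.float64(16.384408429178087))
tin [ 467.5 -146.9   38. ] (array([ 466.2, -145.1,   43.4]), np.float64(2.6609560770223815))
tin [ 461.2 -279.    38. ] (array([ 460.1, -276.8,   45.4]), np.float64(1.3070726022406334))
turq [ 412.8 -363.6   38. ]
bar ends (array([575.6, 109.2, 138.3]), np.float64(0.19668606417566684)) (array([499.2, 131.2, 134.5]), np.float64(8.229119640525605))
bar z [575.2 109.1 140. ] [500.6 127.1 140. ]
block [531.8 -78.8  12. ] pliers [ 496.4 -226.4   13. ]
```

```bash
cat >> h.py <<'E'
C=np.array([571.,222.7]); R=139.
def go(p,yaw,ptp=False,v=150,th=None):
    r=[np.pi,0,yaw]
    return bot.move_ptp(list(map(float,p)),r) if ptp else bot.movel(list(map(float,p)),r,max_speed=v,threshold=th)
def post(th,z): t=np.radians(th); return [C[0]+R*np.cos(t),C[1]+R*np.sin(t),z], t+np.pi
def arc(a,b,z=78,step=6,v=110):
    n=int(np.ceil(abs(b-a)/step))
    for th in np.linspace(a,b,n+1)[1:]:
        p,y=post(th,z); y=(y+np.pi)%(2*np.pi)-np.pi; go(p,y,v=v)
    s=bot.get_state();print("arc end",s["t"],s["tcp_pos"],s["contact_force"],s["opening"])
E
python3 - <<'E'
from h import *
go([300,-350,430],0,True)
p,y=post(-20.6,160);y=(y+np.pi)%(2*np.pi)-np.pi
go([480,120,380],y,True); go(p,y,True); bot.grip(.5,20)
p[2]=78; print(go(p,y,v=100,th=15)); bot.grip(.35)
print(bot.get_state()["opening"],bot.get_state()["t"])
arc(-20.6,-134)
bot.dwell(.3); bot.grip(.55); 
p,y=post(-134,180);go(p,(y+np.pi)%(2*np.pi)-np.pi)
go([300,-350,430],0,True)
snap("top","t1.png",(170,110,330,270),3.7); snap("scene","s1.png"); print(bot.get_state()["t"])
E
```

```text
False
0.35102312582216494 6.0583
arc end 11.4417 [474.77230705 122.52516766  78.00524157] [ 0.19934665 -0.24360029 -0.10571687] 0.3516144534080975
15.0083
```

View pics/t1.png

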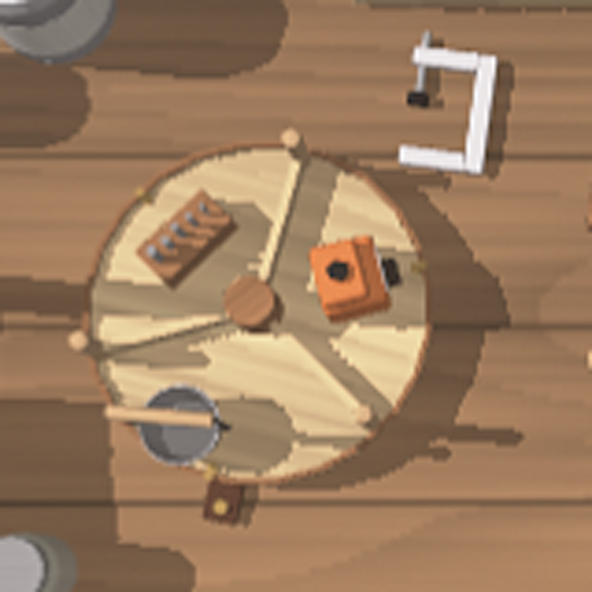

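The pail bay now faces front: stud (210,470), pointer dot (221,507), and the pail still stands with its bar from (110,412) to (212,420). I'll compute the angles.

```bash
python3 - <<'E'
from h import *
np.set_printoptions(precision=1,suppress=True)
T=lambda u,v:(170+(u+.5)/3.7-.5,110+(v+.5)/3.7-.5)
st=[onz("top",*T(*p),34) for p in((210,470),(420,267),(142,195))];c=np.mean(st,0);print(c)
A=lambda p:np.degrees(np.arctan2(*(p-c)[[1,0]]))%360
po=[onz("top",*T(*p),100) for p in((291,138),(78,340),(364,412))];C2=np.mean(po,0);print("posts",po,C2)
print("stud angles",[A(s) for s in st],"posts",[np.degrees(np.arctan2(*(p-C2)[[1,0]]))%360 for p in po])
P=onz("top",*T(220,507),12);print("ptr",P,[np.degrees(np.arctan2(*(P-q)[[1,0]]))%360 for q in(c,C2)])
print("bar ends",onz("top",*T(107,412),140),onz("top",*T(213,420),140),"rim",onz("top",*T(179,425),75))
E
```

```text
[572.2 224.2  34. ]
posts [array([705.6, 188.3, 100. ]), array([534.6, 357.7, 100. ]), array([475.3, 124. , 100. ])] [571.8 223.3 100. ]
stud angles [np.float64(165.19255714848254), np.float64(284.9859431989283), np.float64(45.5017668140985)] posts [np.float64(345.33257600646266), np.float64(105.47629235239184), np.float64(225.81870200700777)]
ptr [402.7 256.   12. ] [np.float64(169.38913523558938), np.float64(169.07420816088214)]
bar ends [471.1 320.6 140. ] [464.7 237.8 140. ] rim [467.4 279.1  75. ]
```

View pics/s1.png

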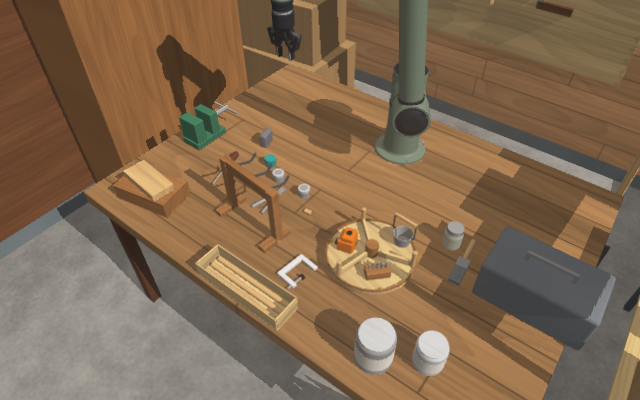

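Step 1 is met by measurement (about 3.5° off, limit 8°). Next I hang the pail on hook2, gripping the bar 24 mm off-centre so the fingers clear the hook wire.

```bash
python3 - <<'E'
from h import *
yg=np.radians(85.6); yh=np.radians(83.3)
b=np.array([np.cos(yg),np.sin(yg)]); ry=np.array([np.cos(yh),np.sin(yh)]); rx=np.array([ry[1],-ry[0]])
g=np.array([467.9,279.2])-24*b; s=np.array([606.9,-194.])-24*ry
bot.grip(1.0,60); go([400,50,330],yg,True); go([*g,220],yg,True)
print(go([*g,124],yg,v=80,th=12)); bot.grip(0.0,60); print("grip",bot.get_state()["opening"])
go([*g,280],yg,v=100); print(bot.get_state()["contact_force"],bot.get_state()["opening"])
go([*(s-80*rx),280],yh,v=220); go([*(s-80*rx),215],yh)
snap("top","t2.png",(300,110,460,270),3.7); snap("scene","s2.png",(180,110,340,270),3.7); print(bot.get_state()["t"])
E
```

```text
False
grip 0.11528928475918221
[ 0.49541773  0.60379881 -2.61448582] 0.11651022818662185
24.7
```

View pics/s2.png

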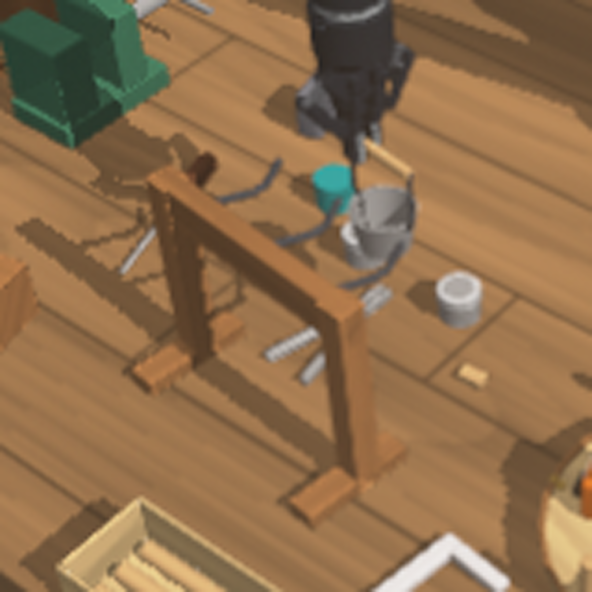

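The pail is held level by its bar (far end at (411,174)), in front of the middle hook's tip (338,203). Proceeding over the hook and down.

```bash
python3 - <<'E'
from h import *
yh=np.radians(83.3); ry=np.array([np.cos(yh),np.sin(yh)]); rx=np.array([ry[1],-ry[0]])
s=np.array([606.9,-194.])-24*ry
print(go([*s,215],yh,v=60,th=8)); h=go([*s,171],yh,v=25,th=3); st=bot.get_state();print(h,st["tcp_pos"],st["contact_force"])
bot.grip(.4); bot.dwell(.3); st=bot.get_state()
go([*s,250],yh,v=80); go([*(s-150*rx),300],yh); go([300,-350,430],0,True)
snap("top","t3.png",(300,110,460,270),3.7); snap("scene","s3.png",(180,110,340,270),3.7); print(bot.get_state()["t"])
cv2.imwrite("pics/c3.png",np.hstack([cv2.imread("pics/t3.png")[:,:400],cv2.imread("pics/s3.png")[:,100:500]]))
E
```

```text
False
True [ 604.01296591 -217.86562559  183.09952957] [ 1.02209196 -0.13205261  3.99631458]
31.3167
```

View pics/c3.png

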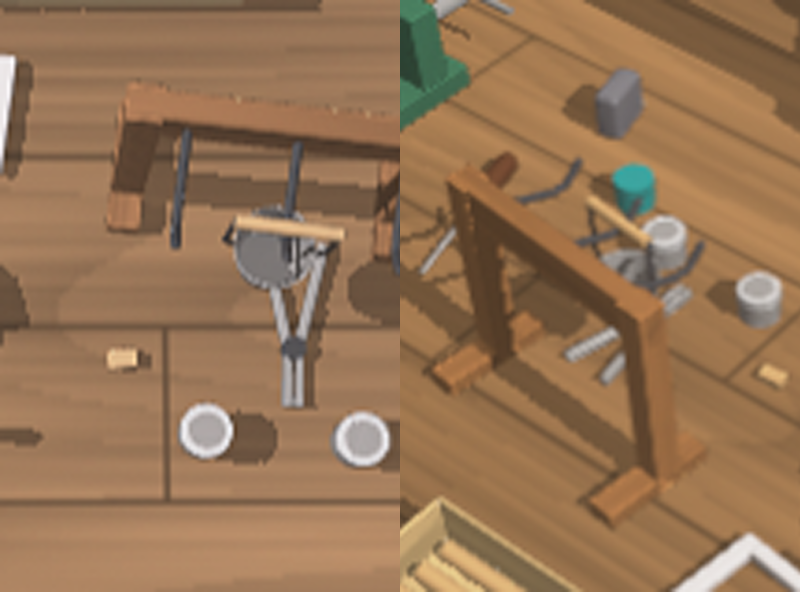

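The pail hangs on the middle hook: in the top view the bar runs (237,220)–(343,235) across the hook, and its tip lies ahead of it. Tins are at (207,431) and (361,438). I'll compute the bar, then place the tins.

```bash
cat >> h.py <<'E'
def tins(f):
    im=cv2.imread(f);hsv=cv2.cvtColor(im,cv2.COLOR_BGR2HSV)
    m=cv2.inRange(hsv,(0,0,150),(180,45,255)).astype(np.uint8)
    m=cv2.morphologyEx(m,cv2.MORPH_CLOSE,np.ones((5,5)))
    out=[]
    for c in cv2.findContours(m,cv2.RETR_EXTERNAL,cv2.CHAIN_APPROX_NONE)[0]:
        a=cv2.contourArea(c);(x,y),r=cv2.minEnclosingCircle(c)
        if 80<a<400 and a>.6*np.pi*r*r: out.append((round(x,1),round(y,1),round(r,1),onz("top",x,y,38)[:2].round(1)))
    return out
E
python3 - <<'E'
from h import *
T=lambda u,v:(300+(u+.5)/3.7-.5,110+(v+.5)/3.7-.5)
print("bar",onz("top",*T(237,220),199),onz("top",*T(343,235),199))
print("tins",onz("top",*T(207,431),38),onz("top",*T(361,438),38))
print(tins("pics/raw_t3.png"))
E
```

```text
bar [ 611.4003756  -153.98840762  199.        ] [ 599.6890933  -234.59354393  199.        ]
tins [ 465.55871154 -146.94350527   38.        ] [ 459.46929551 -278.79695285   38.        ]
[(171.5, 263.9, 9.5, array([349. , 426.5])), (397.6, 228.1, 7.3, array([ 459.1, -280.1])), (355.0, 226.0, 7.3, array([ 465.9, -145.1]))]
```

```bash
cat >> h.py <<'E'
def park(): go([300,-350,430],0,True)
def place(src,dst):
    y=np.pi
    bot.grip(1.0,30); go([*src,120],y,True); print("down",go([*src,8],y,v=90,th=12)); bot.grip(0.0,30); print("op",bot.get_state()["opening"])
    go([*src,220],y); print("held",bot.get_state()["opening"]); go([*dst,220],y,v=220); go([*dst,60],y,v=120)
    print("set",go([*dst,37.5],y,v=25,th=4),bot.get_state()["tcp_pos"]); bot.grip(.72); bot.dwell(.2); go([*dst,220],y,v=120)
E
python3 - <<'E'
from h import *
go([420,-150,300],np.pi,True)
place([465.7,-146],[489.5,285.5])
park(); snap("top","t4.png"); print(tins("pics/t4.png"),bot.get_state()["t"])
E
```

```text
down False
op 0.5246733763439927
held 0.5232761619685489
set True [489.25216017 285.47423916  38.50148601]
[(171.5, 263.9, 9.5, array([349. , 426.5])), (397.6, 228.1, 7.3, array([ 459.1, -280.1])), (217.0, 217.7, 7.5, array([492.9, 291.5]))] 47.4
```

```bash
python3 - <<'E'
from h import *
go([420,-150,300],np.pi,True)
place([459.2,-279.7],[469.5,208])
park(); snap("top","t5.png",(170,110,430,270),3); snap("scene","s5.png"); print(tins("pics/raw_t5.png"),bot.get_state()["t"])
E
```

```text
down False
op 0.5229281497437691
held 0.5274122017113999
set True [469.16324681 207.90379051  38.55061676]
[(171.5, 263.9, 9.5, array([349. , 426.5])), (241.7, 224.2, 7.4, array([471.9, 213.2])), (217.0, 217.7, 7.5, array([492.9, 291.5]))] 63.4667
```

View pics/t5.png

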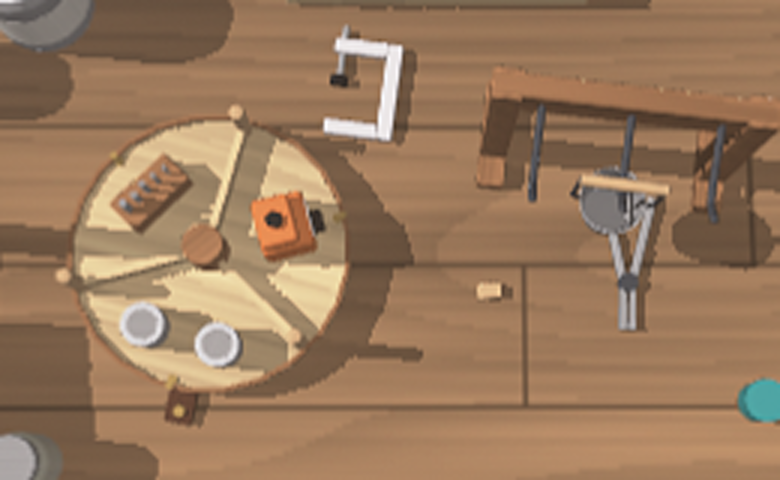

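Both tins stand in the pail bay ((143,325) and (218,344)), the pail hangs, and the stud (171,381) is unchanged relative to the dot (180,410). Last turn: the post now at 345° goes to 229°.

```bash
python3 - <<'E'
from h import *
w=lambda y:(y+np.pi)%(2*np.pi)-np.pi
a,e=-14.7,-130.9
p,y=post(a,160);go([480,120,380],w(y),True); go(p,w(y),True); bot.grip(.5,20)
p[2]=78; print(go(p,w(y),v=100,th=15)); bot.grip(.35)
arc(a,e); bot.dwell(.3); bot.grip(.55)
p,y=post(e,200);go(p,w(y)); park()
snap("top","t6.png",(170,110,430,270),3); snap("scene","s6.png",(180,110,440,310),3); print(bot.get_state()["t"])
E
```

```text
False
arc end 73.6 [480.19934788 117.47651581  77.96531982] [0.08986379 0.65482527 0.59063324] 0.3510725954184638
77.2667
```

View pics/t6.png

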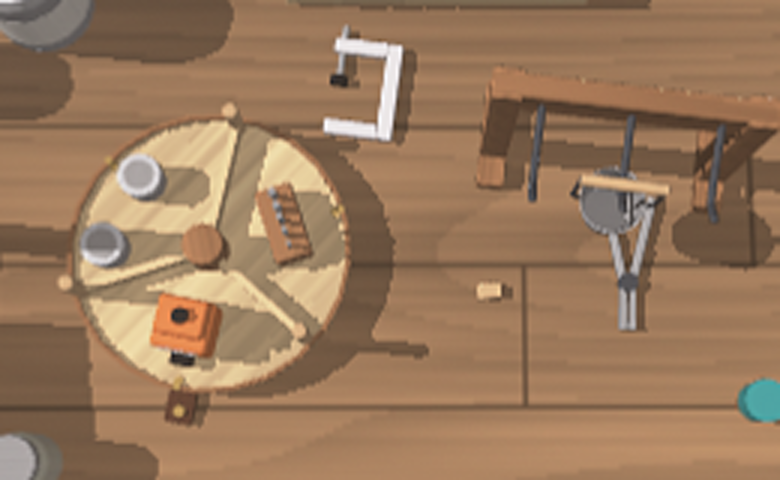

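View pics/s6.png

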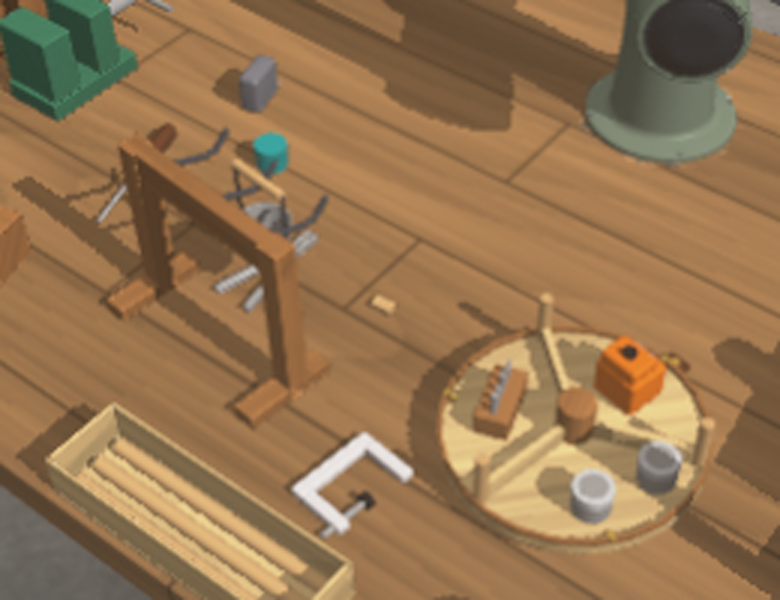

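Dispenser stud (177,383) lines up with the pointer dot (179,410). Both tins stand in their bay ((141,177), (103,244)), and the pail hangs on the middle hook. Handing in.

```bash
python3 - <<'E'
from h import *
T=lambda u,v:(170+(u+.5)/3-.5,110+(v+.5)/3-.5)
s=onz("top",*T(177,383),34);P=onz("top",*T(179,410),12);A=lambda p:np.degrees(np.arctan2(p[1]-223.5,p[0]-571.7))
print(A(s),A(P)); a=[onz("top",*T(*q),68)[:2] for q in((141,177),(103,244))];print(a,[np.linalg.norm(q-[571.7,223.5]) for q in a])
if abs(A(s)-A(P))<5: bot.sign_off()
E
```

```text
167.85517171241798 169.29754251465357
[array([644.41814751, 290.91747595]), array([572.99295319, 327.73423412])] [np.float64(99.1617115637547), np.float64(104.2422529029335)]
the job is handed in; nothing more can be done
```

The job is done and handed in after about 77 s of the 210 s allowed; the sign-off reported no verdict.

- **First turn:** I caged a rim post and turned the pail bay to the front. Its stud stood about 3.5° off the pointer, within the 8° limit. I did not correct this, and the tins were placed with the bay there.
- **Pail:** One pail was present. I hung it on the middle hook; its bar's middle measured within a few millimetres of the seat point in the top view.
- **Tins:** Two grey tins were visible in the camera views. I stood both in the emptied bay and left the turquoise one alone.
- **Second turn:** I turned the carousel until the dispenser's stud was at the front.

**Last checks:**
- The dispenser stud measured 167.9° against 169.3° for the pointer, about 1.4° off.
- The tins stand upright about 99 and 104 mm from the axis.
- The pail still hangs, and nothing else looks moved in the last views.
- No check failed. I judged step 2 from the top picture only.

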